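# Shut the herb garden's feed hatch and hold its lamp up at the second stop

### The job

I have just loaded the plant-food hopper of the little herb garden and want to trim the seedlings next. First press the hopper's lid fully shut while the lamp is still down; then squeeze the orange release button in the lamp's grip, pull the lamp up past its first stop to the second stop at the very top, and finish holding it there with the button still squeezed in, because there is no catch at the top and it sinks when let go. Leave the other things on the worktop where they are.

Things in the scene. Friction and masses are not known exactly. Their poses are not given: they have to be found in the camera images.
- garden: Countertop herb garden, fixed, between sink and steamer: white base 160 (x) x 150 (y) x 84 mm tall, wooden deck, three seedlings, mast at the back with a white lamp hood. Origin: centre of the base's underside. -x points out of its front (to the robot), z up. Lamp down, the hood spans x -41 to +74, y -73 to +73, z 130 to 152 mm; the hopper on the deck's front strip is clear above.
- hatch (a joint): Opening angle of the hopper's pale green lid, rad: 0 shut (flat on its frame), 1.4 fully open; starts 0.6 to 1.05. It turns about a line parallel to the garden's x, 40 mm to its right (y = -40), 94.5 mm above the worktop, and lifts its +y edge. A friction hinge: it stays where it is left and needs 1 to 3 N to press down; shut, it meets a hard stop.
- hatch_edge (a point): Middle of the lid's free edge, on its upper face, 79 mm from the hinge line and 61 mm in front of the garden's origin; moves with the lid. Lid 34 (x) x 78 (y) x 5 mm. Shut, its upper face lies 99 mm above the worktop. Pressed straight down 30 mm from the hinge line (garden x -61, y -10 mm), with the closed fingertips, it shuts from any start.
- lamp (a joint): Lamp height over its lowest position, m: 0 down (start), 0.045 first stop, 0.090 second stop, the hard upper end. With the button out a sprung catch locks it at 0 and 0.045; squeezed, it slides, 6 to 10 N to lift at 0.06 m/s. No catch at 0.090: let go, it sinks to the first stop. Red rings on the tube: one leaves the black collar at the first stop, the other at the second.
- lamp_grip (a point): Middle of the grey grip block on the hood, 30 mm behind the garden's origin, 178 mm above the worktop with the lamp down; rises with it. Axes as the garden's. Block 62 (x) x 26 (y) mm, its top 19 mm above this point, the hood's top 26 mm below. Grip it from above across y, one finger on the orange button: 33 mm wide there with the button out, 28 mm squeezed in.
- release (a joint): How far the orange release button is pushed in, m: 0 out, 0.005 fully in. Moves along the garden's -y, sprung: about 1 N to start, 3 N fully in; a grip of 20 to 30 N on the block holds it in and carries the lamp.
- release_face (a point): Middle of the outer face of the orange button (32 mm along x, 24 mm tall) on the +y side of the grip block, level with lamp_grip, 19.5 mm to the side of it when out. Axes as the garden's.
- feed_bottle: Bystander: small brown dropper bottle with black top, 34 mm wide, 102 mm tall, loose. Origin: centre of its underside.
- pepper_mill: Bystander: small pepper shaker with grey top, 44 mm wide, 90 mm tall, loose. Origin: centre of its underside.
- lime: Bystander: green lime, about 50 mm, loose, in front of the tall steamer (a pot stack about 0.35 m high to the right of the garden, which an arm coming from the hob must pass on the near side; a wall cabinet hangs 0.64 m up over it). Origin: underside.
- garlic: Bystander: garlic bulb, 50 mm, loose, behind the garden. Origin: underside.

How it is judged:
On the way:
1. the hopper's lid is fully shut while the lamp is still down (value of joint hatch below 0.06 rad and value of joint lamp below 0.01 m), for 0.2 s.
At the end, for the whole second after the job is handed in: The lamp is at the second stop (within 4 mm of the top of its 90 mm travel) and still, held there by the gripper with the release button squeezed in (more than 3.5 mm of 5), and the hopper's lid is shut (within 0.06 rad) (value of joint lamp above 0.086 m and velocity of joint lamp between -0.01 and 0.01 m/s and value of joint release above 0.0035 m and contact force between the fingers and anything else above 3 N and value of joint hatch below 0.06 rad); the arm keeps its last pose, push and grip.
It fails at once if a bystander is moved more than 3 cm (distance of any of feed_bottle, pepper_mill, lime, garlic from where it was at the start of the episode above 0.03 m).
It also fails if it takes over 45 s, if anything falls off the work surface, if the arm or the gripper's body presses on something with over 40 N, if the wrist force passes 120 N, or if a joint passes its speed limit or range.

### The arm

A 7-joint arm with a two-finger parallel gripper is mounted at the origin on a cart in front of the work surface, level with it; the furniture and walls round the work are solid. World frame = base frame: x ahead of the robot, y to its left, z up, the work surface at z = 0. Lengths are in m, angles in rad, forces in N, time in s.
With the tool pointing down it reaches from about 0.35 to 0.9 m from the base axis. Payload 8.1 kg.
Tool frame: the origin (TCP) lies midway between the tips of the shut fingers; the grasp point (between the pads) lies 19 mm behind it (arm.pinch_z is the distance from the TCP to the grasp point, in m); z points along the fingers, y is the line along which they close (so a half turn about z gives the same grasp; the last joint's range is limited). The gripper opens to 92 mm and grips with 3 to 60 N. Pads are 19 mm wide; open, the fingers measure 130 mm over their backs; the gripper's body (75 mm by 190 mm) begins 47 mm behind the grasp point.
Start: joints at [-0.103, 0.434, 0.025, 1.573, -0.012, 1.134, -0.075], TCP at [0.625, -0, 0.227] pointing down, gripper open.
Joint ranges: [-2.62, 2.62], [-0.44, 2.09], [-1.27, 1.32], [0.08, 2.57], [-1.32, 4.46], [0.12, 2], [-2.74, 2.74]. Speed limits (rad/s): [2.22, 2.22, 3.01, 3.01, 3.14, 3.14, 3.14].

### API

Orientations are given as [roll, pitch, yaw] about the fixed x, y, z axes, in that order (R = Rz(yaw) Ry(pitch) Rx(roll)).
In Python, from bench import arm, viewer, spotter gives the robot as it stands. The module is installed in compiled form; this text tells all that it offers. Calls block until the motion is done:
- arm.move_to(position, orientation): joint-space move of the TCP to a pose.
- arm.move_straight(position, rot=None, rate=0.15, stop_force=None): straight line of the TCP; rot=None keeps the orientation; rate is the mean speed in m/s. With stop_force (N) it stops when the force on the tool has changed by that much, and returns True; else False.
- arm.movej(angles): joint-space move.
- arm.command_gripper(opening, grip_force=None): opening from 0.0 (shut) to 1.0 (fully open); grip_force is the grip in N (None keeps the last); returns when the fingers have stopped.
- arm.pause(seconds).
- arm.ik(position, orientation): joint angles nearest the present ones, or None.
- arm.get_state(): the state.
- viewer.read_camera(name): name is "scene" or "side" or "wrist"; returns a dict with "pixels" (384x512x3 uint8, red, green, blue), "range_z" (384x512 float32, m along the optical axis (not along the pixel's ray), 0 where there is no reading), "fx", "fy", "cx", "cy" (pixels), "R" (3x3) and "t" (3): a world point X has camera coordinates R X + t; the wrist camera has in their place "tool_from_camera" (4x4, takes a point from camera to tool coordinates, whose origin is the TCP and whose axes are the flange's). Camera axes: x right, y down, z forward; pixel columns grow to the right and rows downward; lengths in m; the calibration is good to about 2 mm. A picture is of the moment at which its call begins: read the wrist's pose just before it.
A pose or a line that the arm cannot do raises arm.Unreachable and nothing moves.
- arm.finish_job(): hands the job in; it is judged then, once.
Trained networks look in the newest picture that a camera, given by its name, has taken for a name from the list of things; names that differ only in an ending like _2 or _b are one class to them, and where a whole thing is asked for, a point or a joint stands for the part that bears it (a point fixed in the world has none). Each returns a list of dicts, best first, with "confidence" (0 to 1); they miss things now and then, are a little off and sometimes report something else, mostly with a low value. They report only what shows in the picture. A call takes as long as a camera call.
- spotter.spot_in(name, camera): "bbox" ([left, top, right, bottom] in pixels, round what is visible of it).
- spotter.pinpoint(name, camera): "centre" ([column, row] in pixels: a listed point, or the origin of a listed thing).
The state is a dict: "time": time; "joints": joint angles; "qvel": joint speeds; "effort": joint torques, N m; "tcp_pos": TCP position; "tool_rot": TCP orientation; "contact_force": force on the tool from outside, world axes, zero at the start; "moment": the same for the moment, N m; "grip_width": opening from 0.0 (shut) to 1.0 (fully open); "gripper_force": force on a finger pad.
Only numpy, scipy, OpenCV 4.12 (cv2) and the standard library are available. Lean on these libraries where they do the work, as an engineer would, in place of code of your own. Each camera call takes 0.05 s, during which the arm holds its last target. There are 200 camera calls.

## Working session

There is one attempt and no reset: what is moved stays moved. The work goes in short steps, each a Python script; the robot and the scene stay as the last script left them, time stands still between calls to the robot, and variables do not carry over. Pictures are saved under pics/ and viewed, at most 10 in all, crops included, and the job is handed in when it is done.

```bash
mkdir -p pics
cat > h.py <<'E'
import numpy as np, cv2
from bench import arm, viewer, spotter
def world(c,px,st=None,win=2):
    u,v=px; r=c["range_z"]; ui,vi=int(round(u)),int(round(v))
    w=r[max(0,vi-win):vi+win+1,max(0,ui-win):ui+win+1]; w=w[w>0]
    if len(w)==0: return None
    z=float(np.median(w)); p=np.array([(u-c["cx"])/c["fx"]*z,(v-c["cy"])/c["fy"]*z,z])
    return c["R"].T@(p-c["t"])
def save(c,n): cv2.imwrite("pics/"+n,c["pixels"][:,:,::-1])
E
python3 - <<'E'
from h import *
print(arm.get_state()["tool_rot"], arm.get_state()["time"])
ims=[]
for cam in ("scene","side"):
    c=viewer.read_camera(cam); ims.append(c["pixels"])
    print(cam,"cam at",(-c["R"].T@c["t"]).round(3))
    for n in ("garden","hatch_edge","lamp_grip","release_face","feed_bottle","pepper_mill","lime","garlic"):
        for d in spotter.pinpoint(n,cam)[:2]:
            w=world(c,d["centre"]); print(n,round(d["confidence"],2),np.round(d["centre"],1),None if w is None else w.round(3))
    save(c,cam+"0.png")
E
```

```text
[-3.13993186e+00  1.46948206e-04  1.57076967e+00] 0.0
scene cam at [-0.291  0.144  1.003]
feed_bottle 0.77 [154.1 294.6] [0.361 0.265 0.022]
pepper_mill 0.89 [248.  259.8] [ 0.422 -0.001  0.023]
lime 0.45 [363.2 242.5] [ 0.36  -0.305  0.1  ]
garlic 0.64 [254.9 178.1] [ 0.761 -0.094  0.014]
side cam at [-0.012 -0.263  1.39 ]
garden 0.87 [292.4 216. ] [ 0.602 -0.186  0.088]
garden 0.18 [295.8 184.5] [ 0.679 -0.166  0.155]
hatch_edge 0.6 [296.7 213.1] [ 0.583 -0.199  0.158]
lamp_grip 0.8 [303.5 183.6] [ 0.667 -0.19   0.197]
release_face 0.35 [296.8 184.1] [ 0.664 -0.171  0.185]
pepper_mill 0.74 [225.7 252. ] [ 0.426 -0.023  0.044]
pepper_mill 0.71 [324.6 286.5] [ 0.432 -0.351  0.038]
lime 0.67 [325.8 284.5] [ 0.439 -0.352  0.039]
garlic 0.64 [280.6 176.4] [ 0.761 -0.096  0.03 ]
garlic 0.46 [226.4 251.4] [ 0.428 -0.025  0.048]
```

View pics/scene0.png

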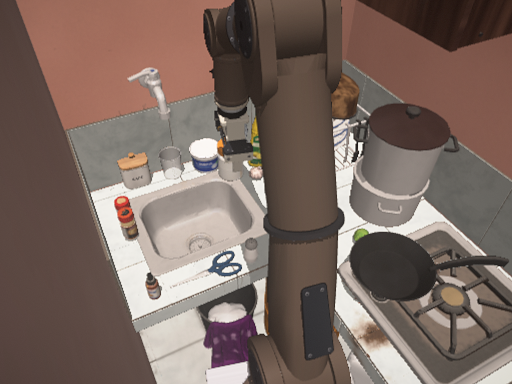

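View pics/side0.png

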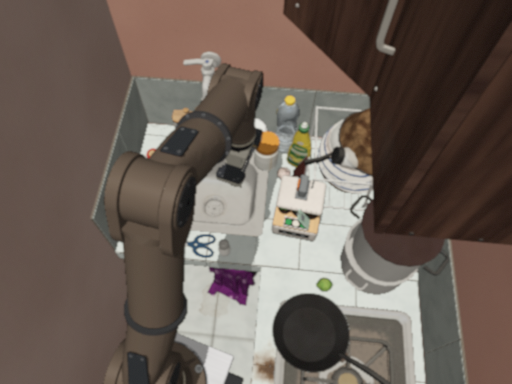

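The scene view has the garden hidden behind the arm. The side view shows it at about (300,208): grip block near (303,184), hopper strip in front near (297,222). The lime is at (325,285) and the garlic at (284,173). Next I'll fit the hood's rectangle from the depth image to get the yaw.

Run:
```python
from h import *
c=viewer.read_camera("side"); r=c["range_z"]
v,u=np.mgrid[:384,:512]; P=np.stack([(u-c["cx"])/c["fx"]*r,(v-c["cy"])/c["fy"]*r,r],-1)
W=(P-c["t"])@c["R"]
m=(r>0)&(abs(W[...,0]-.65)<.13)&(abs(W[...,1]+.19)<.12)
def fit(lo,hi,nm):
    k=m&(W[...,2]>lo)&(W[...,2]<hi)
    n,l,s,ce=cv2.connectedComponentsWithStats(k.astype(np.uint8)); i=1+s[1:,4].argmax(); k=l==i
    q=W[k][:,:2].astype(np.float32); R=cv2.minAreaRect(q*1000); print(nm,len(q),R,np.median(W[k][:,2]), s[i])
    return R
fit(.143,.160,"hood"); fit(.188,.205,"grip top"); fit(.075,.09,"deck")
crop=cv2.resize(c["pixels"][150:250,250:350],(600,600),interpolation=cv2.INTER_CUBIC)
cv2.imwrite("pics/crop1.png",crop[:,:,::-1])
```

```text
hood 1298 ((639.03466796875, -194.72850036621094), (152.56939697265625, 145.49884033203125), 8.372917175292969) 0.15132770950129418 [ 276  175   51   47 1298]
grip top 157 ((670.1897583007812, -187.52484130859375), (61.04977798461914, 31.781957626342773), 9.480400085449219) 0.195292547852458 [297 175  12  18 157]
deck 314 ((590.6221313476562, -165.2541961669922), (68.09140014648438, 72.88445281982422), 7.876147747039795) 0.085295798737656 [273 206  24  24 314]
```

View pics/crop1.png

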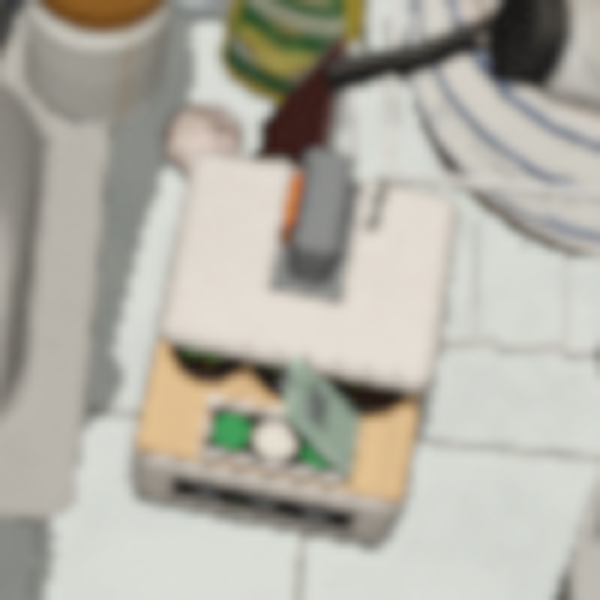

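The crop shows the grip block at (322,220) with the orange button on its left (+y) side, and the green lid half open at (320,410). The grip's top face measures z 0.195, against 0.197 expected, and is 61 mm long, against 62. The yaw is about +9°. Next I'll check clearances and IK, then go above the lid and look from close by.

```bash
cat >> h.py <<'E'
PSI=0.157; ORG=np.array([0.640,-0.1945])
def gw(x,y,z,o=None,psi=None):
    o=ORG if o is None else o; psi=PSI if psi is None else psi
    s,c=np.sin(psi),np.cos(psi); return [o[0]+c*x-s*y,o[1]+s*x+c*y,z]
def cloud(c):
    r=c["range_z"]; v,u=np.mgrid[:384,:512]
    return np.stack([(u-c["cx"])/c["fx"]*r,(v-c["cy"])/c["fy"]*r,r],-1)
E
python3 - <<'E'
from h import *
c=viewer.read_camera("side"); W=((cloud(c)-c["t"])@c["R"])[c["range_z"]>0]
s,cc=np.sin(PSI),np.cos(PSI); d=W[:,:2]-ORG; G=np.c_[cc*d[:,0]+s*d[:,1],-s*d[:,0]+cc*d[:,1],W[:,2]]
for nm,(x,y,z0) in {"press":(-.062,-.01,.165),"grip":(.03,.001,.21)}.items():
    k=(abs(G[:,0]-x)<.07)&(abs(G[:,1]-y)<.13)&(G[:,2]>z0)
    print(nm,k.sum(),G[k][::25].round(3).tolist()[:14])
for y0 in (PSI,PSI-np.pi,PSI+np.pi):
    for p in (gw(-.062,-.01,.30),gw(-.062,-.01,.095),gw(.03,.001,.16),gw(.03,.001,.26)):
        q=arm.ik(p,[np.pi,0,y0]); print(round(y0,2),np.round(p,3),None if q is None else np.round(q,2))
E
```

```text
press 4355 [[-0.029, -0.063, 0.913], [-0.066, -0.103, 0.95], [-0.034, -0.071, 0.917], [-0.09, -0.106, 0.967], [-0.013, -0.098, 0.903], [-0.113, -0.109, 0.984], [-0.042, -0.101, 0.924], [-0.029, -0.063, 0.906], [-0.065, -0.103, 0.942], [-0.031, -0.074, 0.908], [-0.099, -0.106, 0.968], [-0.021, -0.099, 0.902], [-0.117, -0.109, 0.981], [-0.048, -0.102, 0.922]]
grip 5571 [[0.096, -0.009, 0.806], [0.06, -0.051, 0.842], [0.024, -0.087, 0.876], [0.087, -0.02, 0.813], [0.05, -0.06, 0.849], [0.014, -0.095, 0.883], [0.077, -0.032, 0.821], [0.039, -0.073, 0.858], [-0.029, -0.099, 0.916], [0.063, -0.046, 0.832], [-0.033, -0.072, 0.913], [0.092, -0.016, 0.802], [0.055, -0.057, 0.838], [0.019, -0.093, 0.873]]
0.16 [ 0.58  -0.214  0.3  ] [-0.01  0.39  0.4   1.5  -0.15  1.28 -1.  ]
0.16 [ 0.58  -0.214  0.095] [ 0.04  0.57  0.34  1.75 -0.24  0.86 -0.93]
0.16 [ 0.669 -0.189  0.16 ] [-0.02  0.62  0.37  1.48 -0.24  1.09 -1.02]
0.16 [ 0.669 -0.189  0.26 ] [-0.03  0.55  0.39  1.35 -0.21  1.28 -1.05]
-2.98 [ 0.58  -0.214  0.3  ] [ 0.46  0.4  -0.28  1.46  0.11  1.3   1.9 ]
-2.98 [ 0.58  -0.214  0.095] [ 0.48  0.58 -0.32  1.71  0.22  0.89  1.8 ]
-2.98 [ 0.669 -0.189  0.16 ] [ 0.39  0.63 -0.32  1.44  0.21  1.11  1.76]
-2.98 [ 0.669 -0.189  0.26 ] [ 0.38  0.56 -0.31  1.31  0.17  1.3   1.8 ]
3.3 [ 0.58  -0.214  0.3  ] [ 0.46  0.4  -0.28  1.46  0.11  1.3   1.9 ]
3.3 [ 0.58  -0.214  0.095] [ 0.48  0.58 -0.32  1.71  0.22  0.89  1.8 ]
3.3 [ 0.669 -0.189  0.16 ] [ 0.39  0.63 -0.32  1.44  0.21  1.11  1.76]
3.3 [ 0.669 -0.189  0.26 ] [ 0.38  0.56 -0.31  1.31  0.17  1.3   1.8 ]
```

Run:
```python
from h import *
arm.move_straight([.625,0,.32],rate=.2)
arm.move_to(gw(-.04,-.01,.36),[np.pi,0,PSI])
arm.command_gripper(0.0)
st=arm.get_state(); print(st["tcp_pos"],st["tool_rot"],st["time"],st["contact_force"])
c=viewer.read_camera("wrist"); save(c,"w1.png")
from scipy.spatial.transform import Rotation as Ro
T=np.eye(4); T[:3,:3]=Ro.from_euler("xyz",st["tool_rot"]).as_matrix(); T[:3,3]=st["tcp_pos"]
T=T@c["tool_from_camera"]; c["R"]=T[:3,:3].T; c["t"]=-c["R"]@T[:3,3]
print("cam",T[:3,3])
for n in ("garden","hatch_edge","lamp_grip","release_face","lime","garlic"):
    for d in spotter.pinpoint(n,"wrist")[:2]:
        w=world(c,d["centre"]); print(n,round(d["confidence"],2),np.round(d["centre"],1),None if w is None else w.round(4))
W=(cloud(c)-c["t"])@c["R"]; ok=c["range_z"]>0
for nm,lo,hi in (("grip",.19,.204),("hood",.146,.157),("deck",.078,.09)):
    k=ok&(W[...,2]>lo)&(W[...,2]<hi)&(abs(W[...,0]-.64)<.14)&(abs(W[...,1]+.19)<.13)
    n,l,s,ce=cv2.connectedComponentsWithStats(k.astype(np.uint8)); i=1+s[1:,4].argmax(); q=W[l==i]
    print(nm,len(q),cv2.minAreaRect((q[:,:2]*1000).astype(np.float32)),np.median(q[:,2]))
```

```text
[ 0.60207119 -0.21063119  0.36001327] [ 3.14157325e+00 -3.60536029e-05  1.56996433e-01] 3.975 [ 0.30023933  0.71912446 -0.8296206 ]
cam [ 0.68485227 -0.19751292  0.51754304]
garden 0.66 [250.3 118.3] [ 0.6598 -0.1894  0.1967]
hatch_edge 0.88 [257.4 182.8] [ 0.5781 -0.2093  0.1607]
lamp_grip 0.64 [253.6 106.6] [ 0.6725 -0.1911  0.1963]
lamp_grip 0.6 [210.8  19.5] [ 0.7789 -0.1071  0.0367]
release_face 0.44 [238.  107.7] [ 0.6683 -0.1742  0.1883]
garlic 0.76 [212.  19.] [ 0.7798 -0.1089  0.0368]
grip 1359 ((673.7821044921875, -188.80282592773438), (60.90735626220703, 30.163578033447266), 7.567126274108887) 0.19566444886234954
hood 7830 ((661.0984497070312, -192.96218872070312), (112.5389175415039, 143.494873046875), 8.410501480102539) 0.1513621825492663
deck 315 ((571.3922729492188, -149.3055419921875), (25.383981704711914, 31.43852996826172), 6.87346076965332) 0.08423546727611594
```

View pics/w1.png

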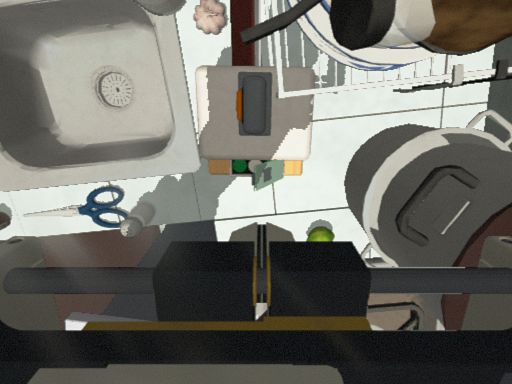

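The wrist view shows the hood at (255,112), the grip at (255,103) with the orange button on its left, and the lid edge at (257,183). The steamer is on the right from column 345, and the lime is at (320,236). The hood measures 112.5 x 143.5 mm, against 115 x 146 expected. Refined values are origin (0.645, -0.195) and yaw 0.147. I'll check the steamer clearance and then press the lid.

```bash
sed -i 's/^PSI=.*/PSI=0.147; ORG=np.array([0.6448,-0.1954])/' h.py
cat >> h.py <<'E'
from scipy.spatial.transform import Rotation as Ro
def wrist(name=None):
    st=arm.get_state(); c=viewer.read_camera("wrist")
    if name: save(c,name)
    T=np.eye(4); T[:3,:3]=Ro.from_euler("xyz",st["tool_rot"]).as_matrix(); T[:3,3]=st["tcp_pos"]
    T=T@c["tool_from_camera"]; c["R"]=T[:3,:3].T; c["t"]=-c["R"]@T[:3,3]; return c
def gcloud(c):
    W=((cloud(c)-c["t"])@c["R"])[c["range_z"]>0]; s,cc=np.sin(PSI),np.cos(PSI); d=W[:,:2]-ORG
    return np.c_[cc*d[:,0]+s*d[:,1],-s*d[:,0]+cc*d[:,1],W[:,2]]
E
python3 - <<'E'
from h import *
G=gcloud(wrist())
k=(G[:,2]>.12)&(G[:,2]<.34)&(abs(G[:,0]+.062)<.05)&(G[:,1]<-.08)
print("steamer nearest y:",G[k][:,1].max() if k.any() else None)
assert not k.any() or G[k][:,1].max()<-.12
R=[np.pi,0,PSI]
arm.move_straight(gw(-.063,-.010,.20),rot=R,rate=.2)
f0=np.array(arm.get_state()["contact_force"])
hit=arm.move_straight(gw(-.063,-.010,.096),rate=.05,stop_force=15)
arm.pause(.4); st=arm.get_state(); print(hit,st["tcp_pos"],st["contact_force"]-f0,st["time"])
E
```

```text
steamer nearest y: -0.13412560871370716
True [ 0.58396553 -0.21423453  0.09927562] [-2.96814718  0.42590347  7.63631146] 7.6
```

Run:
```python
from h import *
hit=arm.move_straight(gw(-.063,-.010,.0965),rate=.03,stop_force=20); arm.pause(.3)
st=arm.get_state(); print(hit,st["tcp_pos"],st["contact_force"])
arm.move_straight(gw(-.063,-.010,.20),rate=.2)
R=[np.pi,0,PSI]
arm.move_straight(gw(-.03,.0015,.31),rot=R,rate=.25)
arm.command_gripper(0.75)
c=wrist("w2.png"); W=(cloud(c)-c["t"])@c["R"]; ok=c["range_z"]>0
for nm,lo,hi in (("grip",.19,.204),("hood",.146,.157)):
    k=ok&(W[...,2]>lo)&(W[...,2]<hi)&(abs(W[...,0]-.64)<.14)&(abs(W[...,1]+.19)<.13)
    n,l,s,ce=cv2.connectedComponentsWithStats(k.astype(np.uint8)); i=1+s[1:,4].argmax(); q=W[l==i]
    print(nm,len(q),cv2.minAreaRect((q[:,:2]*1000).astype(np.float32)),np.median(q[:,2]))
G=gcloud(c); k=(G[:,0]>-.075)&(G[:,0]<-.046)&(abs(G[:,1])<.037); print("lid z",np.percentile(G[k][:,2],[5,50,95,100]))
for n in ("lamp_grip","release_face","hatch_edge"):
    for d in spotter.pinpoint(n,"wrist")[:1]: print(n,round(d["confidence"],2),np.round(d["centre"],1),world(c,d["centre"]))
print("expected grip",gw(.03,0,.197)); 
k=(abs(G[:,0]-.03)<.045)&(G[:,2]>.2)&(G[:,2]<.3); print("obstacles",k.sum(),(G[k].min(0),G[k].max(0)) if k.any() else 0)
print(arm.get_state()["time"])
```

```text
False [ 0.58408897 -0.21430823  0.09890387] [-8.6825348   4.51226527 25.11540696]
grip 1809 ((673.4068603515625, -189.07070922851562), (60.77760696411133, 29.74103546142578), 7.994750499725342) 0.19565803045695812
hood 9772 ((661.2230224609375, -192.936767578125), (112.62730407714844, 143.3826141357422), 8.045748710632324) 0.15129956853901255
lid z [0.09723811 0.0985317  0.1000649  0.10153304]
lamp_grip 0.65 [264.7 123.2] [ 0.67438092 -0.19264182  0.19671499]
release_face 0.63 [242.1 125.2] [ 0.66489936 -0.17005739  0.15229839]
hatch_edge 0.98 [233.7 185.7] [ 0.57844972 -0.1662554   0.09785813]
expected grip [np.float64(0.6744764482658344), np.float64(-0.19100586546345497), 0.197]
obstacles 2024 (array([ 0.03761845, -0.20423304,  0.20023946]), array([ 0.07491203, -0.02161713,  0.26391809]))
10.8
```

View pics/w2.png

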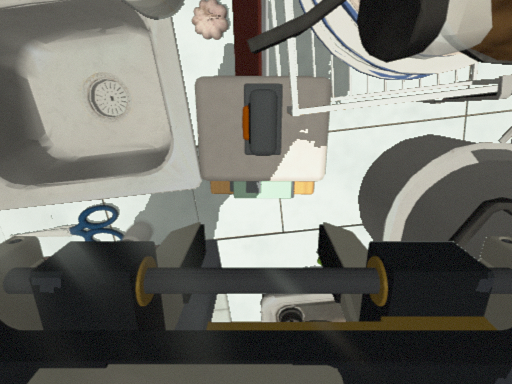

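The wrist view shows the lid flat at (263,188), at z 98.5 mm, so it is shut. A white dish-rack wire has a corner near (296,110) beside the grip and may be in the way of the gripper body. I'll locate it before descending.

Run:
```python
from h import *
c=wrist(); G=gcloud(c)
k=(G[:,2]>.2)&(G[:,2]<.45)&(G[:,0]>-.03)&(G[:,0]<.16)&(abs(G[:,1])<.13)
g=G[k]
for y in np.arange(-.13,.13,.01):
    q=g[(g[:,1]>=y)&(g[:,1]<y+.01)]
    if len(q): 
        n=q[q[:,0]<np.percentile(q[:,0],10)+.004]
        print(round(y,3),len(q),"xmin",q[:,0].min().round(3),"x10%",np.percentile(q[:,0],10).round(3),"z there",np.percentile(n[:,2],[0,50,100]).round(3),"zmax",q[:,2].max().round(3))
```

```text
-0.13 672 xmin 0.049 x10% 0.054 z there [0.206 0.21  0.212] zmax 0.281
-0.12 826 xmin 0.048 x10% 0.078 z there [0.206 0.254 0.27 ] zmax 0.286
-0.11 938 xmin 0.047 x10% 0.078 z there [0.206 0.259 0.272] zmax 0.287
-0.1 815 xmin 0.045 x10% 0.078 z there [0.205 0.262 0.278] zmax 0.292
-0.09 1475 xmin 0.006 x10% 0.049 z there [0.205 0.212 0.383] zmax 0.383
-0.08 4007 xmin -0.021 x10% -0.014 z there [0.382 0.389 0.395] zmax 0.395
-0.07 1826 xmin -0.008 x10% -0.006 z there [0.392 0.4   0.411] zmax 0.411
-0.06 4825 xmin -0.019 x10% -0.007 z there [0.331 0.41  0.419] zmax 0.419
-0.05 6310 xmin -0.019 x10% -0.018 z there [0.313 0.339 0.357] zmax 0.419
-0.04 7391 xmin -0.03 x10% -0.02 z there [0.309 0.346 0.392] zmax 0.419
-0.03 4268 xmin -0.01 x10% -0.007 z there [0.391 0.415 0.419] zmax 0.419
-0.02 3761 xmin -0.01 x10% -0.007 z there [0.391 0.414 0.423] zmax 0.423
-0.01 3719 xmin -0.008 x10% -0.005 z there [0.391 0.414 0.424] zmax 0.424
-0.0 3729 xmin -0.008 x10% -0.005 z there [0.39  0.414 0.424] zmax 0.424
0.01 3368 xmin -0.009 x10% -0.005 z there [0.39  0.414 0.424] zmax 0.424
0.02 3192 xmin -0.007 x10% -0.005 z there [0.391 0.415 0.423] zmax 0.423
0.03 6259 xmin -0.03 x10% -0.021 z there [0.308 0.351 0.394] zmax 0.423
0.04 6152 xmin -0.019 x10% -0.018 z there [0.312 0.339 0.357] zmax 0.423
0.05 5338 xmin -0.019 x10% -0.009 z there [0.32  0.399 0.421] zmax 0.422
0.06 2608 xmin -0.013 x10% -0.008 z there [0.397 0.399 0.419] zmax 0.419
0.07 1331 xmin -0.025 x10% -0.015 z there [0.384 0.388 0.396] zmax 0.397
0.08 2024 xmin -0.027 x10% -0.018 z there [0.383 0.388 0.395] zmax 0.396
```

Run:
```python
from h import *
c=wrist(); G=gcloud(c)
g=G[(G[:,2]>.2)&(G[:,2]<.3)&(G[:,0]>-.03)&(G[:,0]<.10)&(abs(G[:,1])<.12)]
for z0,z1 in ((.2,.215),(.215,.23),(.23,.3)):
  for y in np.arange(-.12,.12,.02):
    q=g[(g[:,1]>=y)&(g[:,1]<y+.02)&(g[:,2]>=z0)&(g[:,2]<z1)]
    if len(q): print(z0,"y",round(y,2),len(q),"x",np.percentile(q[:,0],[0,10,50]).round(3))
```

```text
0.2 y -0.12 160 x [0.047 0.048 0.05 ]
0.2 y -0.1 159 x [0.044 0.045 0.048]
0.2 y -0.08 159 x [0.042 0.043 0.045]
0.2 y -0.06 151 x [0.039 0.041 0.043]
0.2 y -0.04 602 x [0.038 0.041 0.065]
0.2 y -0.02 66 x [0.09  0.091 0.094]
0.2 y 0.0 24 x [0.087 0.088 0.089]
0.215 y -0.04 39 x [0.097 0.098 0.099]
0.215 y -0.02 286 x [0.09  0.092 0.096]
0.215 y 0.0 224 x [0.087 0.089 0.093]
0.23 y -0.12 1308 x [0.077 0.08  0.089]
0.23 y -0.1 1794 x [0.075 0.08  0.089]
0.23 y -0.08 1508 x [0.075 0.081 0.091]
```

A rack wire lies at z ≈ 0.21, x ≥ 38 mm and y < −22 mm in the garden frame. I'll grip the front part of the button (x ≈ 20 mm) and slightly high, which keeps the fingers and gripper body clear of it.

Run:
```python
from h import *
R=[np.pi,0,PSI]; Z=.181-arm.pinch_z
arm.command_gripper(0.5)
arm.move_straight(gw(.020,.002,.25),rot=R,rate=.15)
hit=arm.move_straight(gw(.020,.002,Z),rate=.08,stop_force=8)
st=arm.get_state(); print(hit,st["tcp_pos"],st["contact_force"],st["time"])
if not hit:
    arm.command_gripper(0.0,grip_force=27)
    arm.pause(.2); st=arm.get_state(); print("width mm",st["grip_width"]*92,st["gripper_force"],st["contact_force"],st["time"])
```

```text
False [ 0.66470849 -0.19063638  0.16288598] [ 0.31494666 -0.55290229  0.64673763] 13.425
width mm 26.74628022602698 26.994594633579254 [ 1.96368817 -4.94376919 -0.71003476] 14.1
```

Squeezed to about 27 mm, so the button is in. Now I'll lift in guarded steps.

Run:
```python
from h import *
z0=arm.get_state()["tcp_pos"][2]
def rep(t):
    s=arm.get_state(); print(t,"dz",round((s["tcp_pos"][2]-z0)*1000,1),"f",np.round(s["contact_force"],1),"w",round(s["grip_width"]*92,1),"gf",round(s["gripper_force"],1),"t",s["time"])
for dz in (.02,.05,.075,.0905):
    hit=arm.move_straight(gw(.020,.002,z0+dz),rate=.04,stop_force=22); rep(hit)
    if hit: break
c=wrist("w3.png"); W=(cloud(c)-c["t"])@c["R"]; ok=c["range_z"]>0
zz=W[...,2][ok&(W[...,2]>.14)&(W[...,2]<.3)&(abs(W[...,0]-.64)<.07)&(abs(W[...,1]+.17)<.05)]
h,e=np.histogram(zz,np.arange(.14,.3,.004)); print([(round(a,3),int(b)) for a,b in zip(e,h) if b>80])
```

```text
False dz 19.7 f [ 5.8 -6.3 -6. ] w 27.0 gf 27.0 t 14.7583
False dz 49.6 f [ 5.3 -5.9 -6.1] w 27.4 gf 27.0 t 15.6583
False dz 74.5 f [ 4.6 -4.7 -5.5] w 27.5 gf 27.0 t 16.4333
False dz 89.9 f [ 5.5 -6.3 -5.4] w 26.8 gf 27.0 t 16.975
[(np.float64(0.232), 102), (np.float64(0.236), 1047), (np.float64(0.24), 6885), (np.float64(0.244), 1472), (np.float64(0.252), 109), (np.float64(0.256), 166), (np.float64(0.26), 230), (np.float64(0.264), 275), (np.float64(0.268), 328), (np.float64(0.272), 335), (np.float64(0.276), 350), (np.float64(0.28), 1077), (np.float64(0.284), 3385), (np.float64(0.288), 170), (np.float64(0.292), 166)]
```

View pics/w3.png

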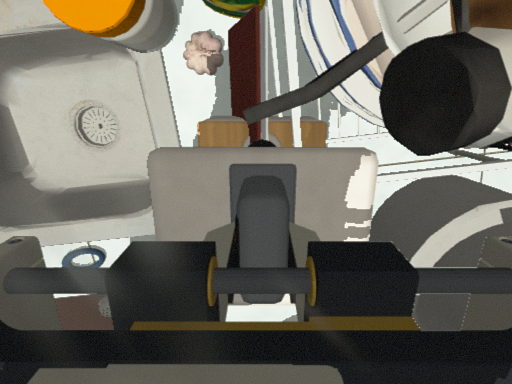

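The view shows the hood raised, with its top at z ≈ 0.242 (90 mm up), and the grip block still between the fingers. I'll press gently against the upper stop to confirm it, then check the lid and bystanders.

Run:
```python
from h import *
p=np.array(arm.get_state()["tcp_pos"])
hit=arm.move_straight((p+[0,0,.0025]).tolist(),rate=.02,stop_force=12); arm.pause(.8)
s=arm.get_state(); print(hit,np.round(s["tcp_pos"]-p,4),s["contact_force"],s["grip_width"]*92,s["gripper_force"])
c=wrist(); W=(cloud(c)-c["t"])@c["R"]; zz=W[...,2][(c["range_z"]>0)&(abs(W[...,2]-.241)<.008)&(abs(W[...,0]-.66)<.06)&(abs(W[...,1]+.19)<.07)]
print("hood z",np.median(zz))
c=viewer.read_camera("side"); save(c,"side1.png"); G=gcloud(c)
k=(G[:,0]>-.073)&(G[:,0]<-.05)&(abs(G[:,1])<.035)&(G[:,2]<.2); print("lid z",np.percentile(G[k][:,2],[5,50,95]) if k.any() else None)
for n in ("lime","garlic","pepper_mill"):
    for d in spotter.pinpoint(n,"side")[:1]: print(n,d["confidence"],world(c,d["centre"]))
s=arm.get_state(); print(s["tcp_pos"]-p,s["time"])
```

```text
True [-0.     -0.     -0.0005] [ 4.98306922  0.35354307 -7.1071718 ] 26.563449623187832 26.99457675218582
hood z 0.24058691839096263
lid z [0.09476393 0.09910682 0.10425725]
lime 0.46 [ 0.43314533 -0.34935446  0.03858151]
garlic 0.47 [ 0.76036911 -0.09469138  0.03140222]
pepper_mill 0.6 [ 0.42451762 -0.01743603  0.07104562]
[-2.40644368e-05 -3.41469749e-05 -5.05165043e-04] 18.2833
```

The stop was felt, and the lid and bystanders haven't moved. I'll hold a slight upward push, verify it is still, and hand in.

Run:
```python
from h import *
p=np.array(arm.get_state()["tcp_pos"])
arm.move_straight((p+[0,0,.0013]).tolist(),rate=.02)
for _ in range(3):
    arm.pause(.3); s=arm.get_state(); print(np.round((s["tcp_pos"]-p)*1000,2),np.round(s["contact_force"],1),s["grip_width"]*92,s["time"])
c=wrist(); W=(cloud(c)-c["t"])@c["R"]; zz=W[...,2][(c["range_z"]>0)&(abs(W[...,2]-.241)<.008)&(abs(W[...,0]-.66)<.06)&(abs(W[...,1]+.19)<.07)]
h=np.median(zz); print("hood z",h)
if h>.2395 and abs(s["contact_force"][2])<35: print(arm.finish_job())
```

```text
[-0.05 -0.    0.71] [ 5.8 -0.3 -8.9] 26.865704368049627 18.8333
[-0.03 -0.02  0.75] [ 5.7 -0.2 -9.2] 26.982400646890643 19.1333
[-0.02  0.02  0.71] [ 6.  -0.4 -9.9] 26.9464533117209 19.4333
hood z 0.24129313584985307
the job is handed in; nothing more can be done
None
```

The job is handed in: I pressed the lid fully shut while the lamp was down, and the lamp is now held still at the second stop, about 90 mm up, with the button squeezed in; the lime, garlic and pepper shaker measured where they started, and I didn't re-check the dropper bottle, which the arm never went near.

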